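Close the tea jar, keep the measuring cap in hand

TASK

Close the tea jar, the one whose mouth the wooden stopper lid fits: grip the lid by its wide wooden band, carry it together with the steel cap sitting on it, and lower it, not drop it, fully home in the jar's mouth. Then let go, take the cap alone by its sides and lift it straight off, leaving the wooden lid seated and undisturbed. Finish still holding the cap, open side down, about 10 cm above the lid, with everything else left where it stands.

Things in the scene. Friction and masses are not known exactly. Their poses are not given: they have to be found in the camera images.
- inner_lid: Turned wooden stopper lid, loose, 90 g, z up. Origin: centre of its plug's underside (on the table at the start). Plug 39 mm diameter, 12 mm long, lowest 4 mm tapered; wide band 60 mm diameter from 12 to 26 mm above the origin (carries lid and cap together); tapered boss 39 to 34 mm up to 42 mm, inside the cap. Home: band rests on the jar's rim, origin 12 mm below it.
- cap: Steel measuring cap, loose, 50 g: plain cup, open side down, 48 mm diameter outside, 44 inside, 34 mm high, no knob. Origin: centre of its open lower end; z up to its closed top. Sits loosely over the lid's boss, its open end on the wooden band, 26 mm above the lid's origin (top at 60 mm); only gravity holds it. Grip by the sides; clear of the boss after 16 mm of lift.
- tea_jar: White stoneware jar, loose, 1.5 kg, 100 mm high: body 90 mm in diameter to 58 mm height, sloping shoulder, from 78 mm up a straight neck 52 mm in diameter outside, open mouth 44 mm, wall 4 mm. Origin: centre of its underside. Upright, in either of two places (swaps with the narrow jar).
- tea_jar_mouth (a point): Centre of the tea jar's mouth, level with the rim, 100 mm above the table; z up.
- narrow_jar: A second white stoneware jar, same body and height, but with a narrow neck 36 mm in diameter outside, mouth 28 mm, too small for the lid. Origin: centre of its underside. Bystander.
- lemon: Yellow lemon 71x53x51 mm, bystander; origin at its underside.
- round_cutter: Round tin biscuit cutter, 57 mm wide, 24 mm high, bystander; origin at its underside.
- timer: Round kitchen timer, 70 mm wide, 60 mm high, bystander; origin at its underside.
Not all that is in view belongs to the job. Leave any green look-alike of the cap alone.

How it is judged:
By the outcome, as a careful person would: the job done as asked, in the order asked, and still so for the second after the job is handed in, while the arm keeps its last pose, push and grip.
It also fails if it takes over 42 s, if anything falls off the work surface, if the arm or the gripper's body presses on something with over 40 N, if the wrist force passes 120 N, or if a joint passes its speed limit or range.

ROBOT

A 6-joint arm with a two-finger parallel gripper is mounted at the origin on the work surface; the furniture and walls round the work are solid. World frame = base frame: x ahead of the robot, y to its left, z up, the work surface at z = 0. Lengths are in mm, angles in rad, forces in N, time in s.
With the tool pointing down it reaches from about 300 to 750 mm from the base axis. Payload 8.5 kg.
Tool frame: the origin (TCP) lies at the very end of the fingers, on their centre line; the grasp point (between the pads) lies 19 mm behind it (hold_point_z is the z of the grasp point in the tool frame, in mm); z points along the fingers, y is the direction in which the jaws open and shut (so a half turn about z gives the same grasp; the last joint's range is limited). The gripper opens to 88 mm and grips with 3 to 60 N. Pads are 18 mm wide; open, the fingers measure 123 mm over their backs; the gripper's body (75 mm by 187 mm) begins 45 mm behind the grasp point.
Start: joints at [-1.39, 0.381, 1.297, -0, 1.464, -0.215], TCP at [212.043, -507.462, 238.748] pointing down, gripper open.
Joint ranges: [-3.11, 3.11], [-0.89, 2.33], [0.22, 2.48], [-1.42, 4.56], [0.17, 2.85], [-2.88, 2.88]. Speed limits (rad/s): [2.39, 2.39, 3.14, 3.14, 3.14, 3.14].

INTERFACE

Orientations are given as a unit quaternion [w, x, y, z].
In Python, from rig import * gives the robot as it stands.
- The arm moves only by the shell command python3 -m crank 'ROWS'. ROWS is JSON, a list of rows, each a list of 7 numbers: the shift along the world's x, y, z normalised to -1 to 1, where 1 is 250 mm, then the turn, a rotation vector about the world's x, y, z normalised to -1 to 1, where 1 is 45 degrees, then the gripper's target within -1 to 1 (fully open at 1, half-way at 0, shut at -1). A call has 1 to 5 rows; each row is the pose to reach, as a shift and turn from the pose commanded when the call began; what a row does not reach only later rows make up. A row lasts 1/10 s, in which the tool goes at most 50 mm and 8.59 degrees, less where a joint would pass 70% of its speed; a pose out of reach is approached as far as the arm can. A call with a number of a shift or a turn outside -1 to 1 is refused whole. A call with a gripper value outside its range is refused whole. The fingers move at their own pace and stop on an object; the grip force is fixed at half the most. Time passes only in rows, so rows that repeat a pose let the fingers close. It gives the time, the measured TCP pose, the force and the opening at its end, in the units of the state.
- get_obs(): the state, without advancing time (a new reading comes with each control period).
- capture(name): name is "scene" or "side" or "wrist"; returns the picture (480x640x3 uint8, red, green, blue); there is no depth.
- camera_info(name): a dict with "mtx" (3x3 intrinsics, pixels), "extrinsics" (4x4, takes a point from world to camera coordinates). Camera axes: x right, y up, looking along -z (the intrinsics and any distortion apply to the point x, -y, -z); pixel columns grow to the right and rows downward; lengths in mm; the calibration is good to about 2 mm. A picture is of the moment at which its call begins: read the wrist's pose just before it. camera_info takes no time and is no camera call; for the wrist camera it gives the pose at the moment of the call.
- job_done(): hands the job in, once; it reports no verdict.
Trained networks look in the newest picture that a camera, given by its name, has taken for a name from the list of things; names that differ only in an ending like _2 or _b are one class to them, and where a whole thing is asked for, a point or a joint stands for the part that bears it (a point fixed in the world has none). Each returns a list of dicts, best first, with "conf" (0 to 1); they miss things now and then, are a little off and sometimes report something else, mostly with a low value. They report only what shows in the picture. A call takes as long as a camera call. They do not tell look-alikes from the thing itself.
- trace(camera, target): "pixels" (480x640 bool, what is visible of it) and "xy" ([column, row] as shares, 0 to 1, of the picture: columns of its width, rows of its height, amid what is visible of it).
- place_of(camera, target): "xy" ([column, row] as shares, 0 to 1, of the picture: columns of its width, rows of its height: a listed point, or the origin of a listed thing).
The state is a dict: "t": time; "q": joint angles; "dq": joint speeds; "tau": joint torques, N m; "position": TCP position; "eef_rot": TCP orientation; "contact_force": force on the tool from outside, world axes, zero at the start; "wrist_torque": the same for the moment, N m; "finger_gap": finger opening in mm.
Only numpy, scipy, OpenCV 4.12 (cv2) and the standard library are available. Lean on these libraries where they do the work, as an engineer would, in place of code of your own. Each camera call takes 0.05 s, during which the arm holds its last target.

## Working session

There is one attempt and no reset: what is moved stays moved. The work goes in short steps, Python scripts to look and compute and a shell command to move; the robot and the scene stay as the last step left them, time stands still between calls to the robot, and variables do not carry over. Pictures are saved under pics/ and viewed, and the job is handed in when it is done.

```bash
ls; mkdir -p pics; python3 - <<'E'
from rig import *
import cv2
o=get_obs();print(o)
for n in ["scene","side","wrist"]:
    im=capture(n);cv2.imwrite(f"pics/{n}0.png",im[:,:,::-1])
    ci=camera_info(n);print(n,ci)
    for t in ["inner_lid","cap","tea_jar_mouth","tea_jar","narrow_jar","lemon","round_cutter","timer"]:
        print(n,t,[(round(d['conf'],2),[round(d['xy'][0]*640,1),round(d['xy'][1]*480,1)]) for d in place_of(n,t)])
E
```

```text
pics
{'t': 0.0, 'q': array([-1.39031021e+00,  3.81247866e-01,  1.29826962e+00, -6.74727356e-06,
        1.46360727e+00, -2.15309798e-01]), 'dq': array([ 0.00083729, -0.00056752,  0.00238565, -0.00043145,  0.00103335,
       -0.00052783]), 'tau': array([-1.05059931e-03, -4.37939572e+01, -2.24554360e+01,  7.12850760e-02,
        3.53054737e-02, -9.76370984e-05]), 'position': array([ 211.98778062, -507.19822553,  238.10693288]), 'eef_rot': array([-7.65994035e-04,  9.80481665e-01,  1.96609050e-01,  9.98420864e-06]), 'contact_force': array([-0.37370054,  0.00861562,  0.52573622]), 'wrist_torque': array([ 0.00517736, -0.07034739, -0.00789032]), 'finger_gap': 88.25464940027948}
scene {'mtx': array([[448.98478553,   0.        , 320.75559239],
       [  0.        , 448.98478553, 248.32756495],
       [  0.        ,   0.        ,   1.        ]]), 'extrinsics': array([[-8.69316778e-01, -4.94158471e-01,  9.78493604e-03,
         4.86314048e+02],
       [ 3.31949821e-01, -5.69064850e-01,  7.52312776e-01,
        -2.85086957e+02],
       [-3.66193468e-01,  6.57246226e-01,  6.58733438e-01,
        
[... 1255 characters left out ...]
 [274.0, 254.6])]
side timer []
wrist {'mtx': array([[377.25395915,   0.        , 329.49374471],
       [  0.        , 377.25395915, 236.12186932],
       [  0.        ,   0.        ,   1.        ]]), 'extrinsics': array([[ 3.85693041e-01, -9.22626632e-01,  9.88159059e-04,
        -5.50804002e+02],
       [ 8.78939116e-01,  3.67103904e-01, -3.04467986e-01,
         4.19717412e+01],
       [ 2.80547515e-01,  1.18299715e-01,  9.52522057e-01,
        -3.88068775e+02],
       [ 0.00000000e+00,  0.00000000e+00,  0.00000000e+00,
         1.00000000e+00]])}
wrist inner_lid []
wrist cap []
wrist tea_jar_mouth []
wrist tea_jar []
wrist narrow_jar []
wrist lemon []
wrist round_cutter []
wrist timer []
```

View images.

View pics/scene0.png

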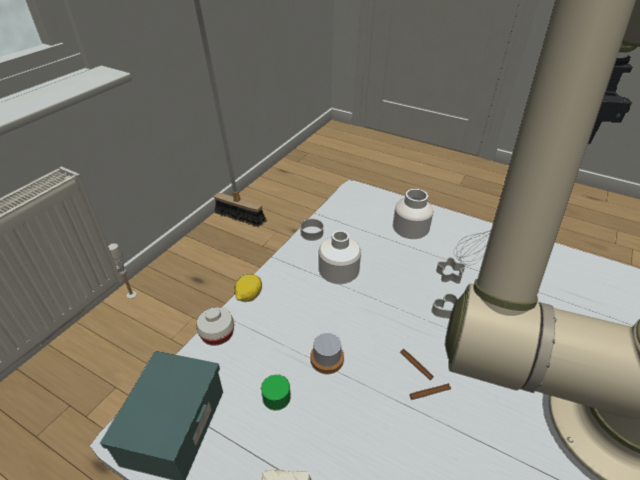

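View pics/side0.png

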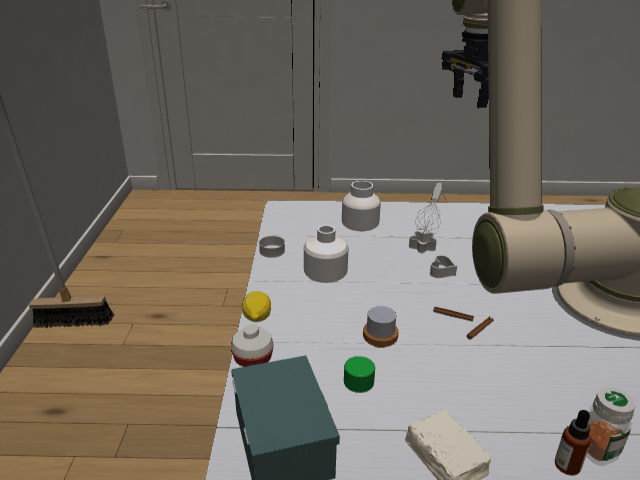

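```bash
cat > h.py <<'E'
from rig import *
import numpy as np
from scipy.optimize import least_squares
def proj(n,P,ci=None):
    ci=ci or camera_info(n); c=ci['extrinsics']@np.append(P,1.); v=np.array([c[0],-c[1],-c[2]]); p=ci['mtx']@v; return p[:2]/p[2]
def ray(n,px,z,ci=None):
    ci=ci or camera_info(n); E=ci['extrinsics']; d=np.linalg.inv(ci['mtx'])@np.array([px[0],px[1],1.]); d=np.array([d[0],-d[1],-d[2]])
    R=E[:3,:3]; o=-R.T@E[:3,3]; w=R.T@d; return o+w*(z-o[2])/w[2]
def tri(obs):
    f=lambda P: np.concatenate([proj(n,P)-np.array(p) for n,p in obs])
    r=least_squares(f,[480,0,50]); return r.x, np.abs(r.fun).max()
E
python3 - <<'E'
from h import *
np.set_printoptions(precision=1,suppress=True)
D=dict(lid=([324.9,362.3],[379.1,342.1],0),cap=([328.6,352.1],[377.7,330.5],26),cap2=([273.6,402.8],[359.2,382.7],0),mouth=([415.9,193.1],[362.2,184.3],100),jar=([410,227.7],[358.5,225.5],0),nar=([340.5,270],[323.4,267.9],0),lemon=([248.7,297.5],[254.7,315.6],0),cut=([311.3,235.4],[274,254.6],0))
for k,(a,b,z) in D.items(): print(k,*tri([("scene",a),("side",b)]),ray("scene",a,z),ray("side",b,z))
print(ray("scene",[218,332],0))
E
```

```text
lid [471.9 137.9   2.3] 0.855272708693235 [474.  135.2   0. ] [470.7 136.7   0. ]
cap [473.4 122.7  14.7] 0.4178866763081146 [470.3 129.3  26. ] [474.7 138.1  26. ]
cap2 [508.8 248.4   7.9] 1.655052394803306 [509.2 246.9   0. ] [509.7 237.3   0. ]
mouth [ 481.9 -303.7  103.5] 0.4575120772641128 [ 484.2 -310.5  100. ] [ 480.9 -309.5  100. ]
jar [ 485.1 -319.6  -11. ] 0.6919907916658588 [ 482.9 -308.2    0. ] [ 485.7 -295.6    0. ]
nar [565.2 -95.2   0.4] 2.176702996009567 [560.8 -90.2   0. ] [ 567.9 -102.5    0. ]
lemon [689.5  74.1   2.1] 2.138219509617045 [686.1  76.7   0. ] [692.6  66.5   0. ]
cut [ 676.5 -161.2   -2.7] 0.7596225870240687 [ 676.7 -160.6    0. ] [ 675.  -154.1    0. ]
[683.5 177.7   0. ]
```

```bash
python3 -m crank '[[0.16,0.12,0,0,0,0,1],[0.32,0.24,0,0,0,0,1],[0.48,0.36,0,0,0,0,1],[0.64,0.48,0,0,0,0,1],[0.8,0.6,0,0,0,0,1]]'
python3 -m crank '[[0.14,0.1,0,0,0,0,1],[0.28,0.2,0,0,0,0,1],[0.28,0.2,0,0,0,0,1],[0.28,0.2,0,0,0,0,1],[0.28,0.2,0,0,0,0,1]]'
python3 - <<'E'
from h import *
import cv2
np.set_printoptions(precision=2,suppress=True)
ci=camera_info("wrist");im=capture("wrist");cv2.imwrite("pics/w1.png",im[:,:,::-1])
o=get_obs();print(o['t'],o['position'],o['eef_rot'],o['contact_force'])
for t,z in [("tea_jar_mouth",100),("tea_jar",0)]:
    for d in place_of("wrist",t):
        p=np.array(d['xy'])*[640,480];print(t,d['conf'],p,ray("wrist",p,z,ci))
E
```

```text
t: 1.85
position: [413.4, -356.1, 238.9]
eef_rot: [0.0, 0.981, 0.197, 0.0]
contact_force: [0.1, -0.6, -0.5]
finger_gap: 88.1
t: 2.35
position: [481.4, -308.1, 238.7]
eef_rot: [-0.0, 0.981, 0.196, -0.0]
contact_force: [-0.2, 0.3, 0.3]
finger_gap: 88.0
2.4 [ 481.21 -308.31  238.77] [ 0.    0.98  0.2  -0.  ] [-0.21 -0.44 -0.24]
tea_jar_mouth 0.78 [329.6  220.99] [ 481.79 -308.8   100.  ]
tea_jar 0.83 [326.08 194.78] [ 480.75 -305.43    0.  ]
tea_jar 0.17 [139.9  18. ] [565.33 -89.33   0.  ]
```

View pics/w1.png

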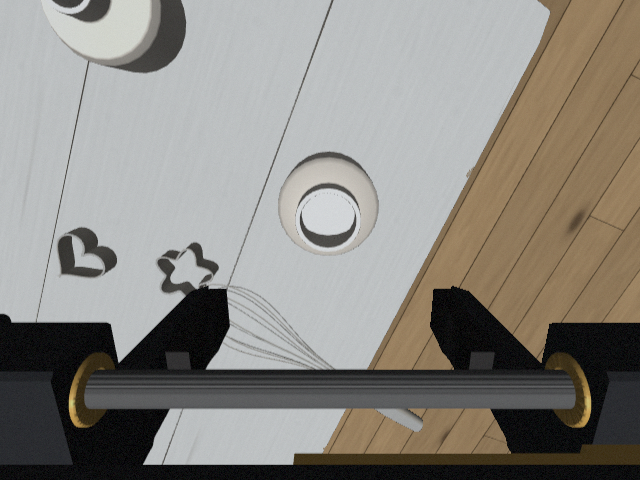

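```bash
python3 - <<'E'
from h import *
import cv2
ci=camera_info("wrist");im=cv2.imread("pics/w1.png")
S=6;x0,y0=270,140
crop=cv2.resize(im[y0:y0+125,x0:x0+120],None,fx=S,fy=S,interpolation=cv2.INTER_CUBIC)[:600]
crop=cv2.resize(im[y0:y0+125,x0:x0+120],(576,600),interpolation=cv2.INTER_CUBIC);S=4.8
for r,z,c in [(26,100,(0,0,255)),(22,100,(255,0,0)),(45,58,(0,160,0))]:
    for a in np.linspace(0,6.283,120):
        p=(proj("wrist",np.array([481.8+r*np.cos(a),-308.8+r*np.sin(a),z]),ci)-[x0,y0]+.5)*S
        cv2.circle(crop,tuple(int(v) for v in p),1,c,-1)
cv2.imwrite("pics/w1c.png",crop)
E
```

```text
(no output)
```

View pics/w1c.png

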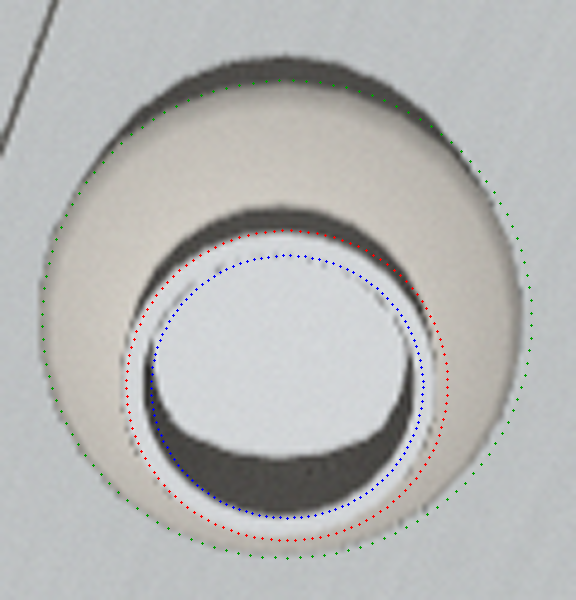

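```bash
python3 -m crank '[[0,0.2,0,0,0,0,1],[0,0.4,0,0,0,0,1],[0,0.6,0,0,0,0,1],[0,0.8,0,0,0,0,1],[0,1,0,0,0,0,1]]'
python3 -m crank '[[-0.01,0.2,-0.04,0,0,0,1],[-0.02,0.4,-0.08,0,0,0,1],[-0.03,0.6,-0.1,0,0,0,1],[-0.04,0.78,-0.15,0,0,0,1],[-0.04,0.78,-0.15,0,0,0,1]]'
python3 -m crank '[[0,0,0,0,0,0,1],[0,0,0,0,0,0,1]]'
python3 - <<'E'
from h import *
import cv2
np.set_printoptions(precision=2,suppress=True)
ci=camera_info("wrist");im=capture("wrist");cv2.imwrite("pics/w2.png",im[:,:,::-1])
np.save("ci2.npy",ci,allow_pickle=True)
o=get_obs();print(o['t'],o['position'],o['eef_rot'],o['contact_force'])
for t,z in [("inner_lid",0),("cap",26)]:
    for d in place_of("wrist",t):
        p=np.array(d['xy'])*[640,480];print(t,d['conf'],p,ray("wrist",p,z,ci))
X=np.array([472,137.])
for r,z,c in [(30,26,(0,0,255)),(24,60,(255,0,0)),(24,26,(0,160,0)),(30,12,(0,255,255))]:
    for a in np.linspace(0,6.283,120):
        p=proj("wrist",np.array([X[0]+r*np.cos(a),X[1]+r*np.sin(a),z]),ci)
        cv2.circle(im,tuple(int(round(v)) for v in p),0,c[::-1],-1)
p=proj("wrist",np.array([*X,40]),ci).astype(int);print(p)
cv2.imwrite("pics/w2c.png",cv2.resize(im[max(0,p[1]-60):p[1]+60,p[0]-60:p[0]+60,::-1],(600,600),interpolation=cv2.INTER_NEAREST))
E
```

```text
t: 3.0
position: [481.4, -56.3, 239.0]
eef_rot: [0.0, 0.981, 0.196, 0.0]
contact_force: [1.1, -0.5, -0.4]
finger_gap: 88.0
t: 3.5
position: [470.5, 141.2, 200.2]
eef_rot: [-0.001, 0.98, 0.199, -0.001]
contact_force: [-0.5, -0.8, 1.1]
finger_gap: 88.1
t: 3.7
position: [472.5, 136.2, 201.6]
eef_rot: [0.0, 0.981, 0.196, 0.0]
contact_force: [-0.5, 0.8, 0.9]
finger_gap: 88.1
3.75 [472.53 136.03 201.66] [0.   0.98 0.2  0.  ] [ 0.26 -0.92  0.22]
cap 0.9 [241.28 124.7 ] [511.06 229.01  26.  ]
cap 0.89 [326.78 213.41] [469.09 136.43  26.  ]
[327 214]
```

View pics/w2.png

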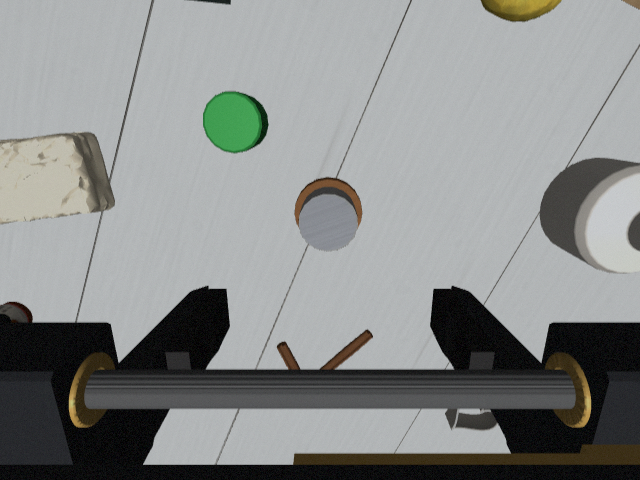

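View pics/w2c.png

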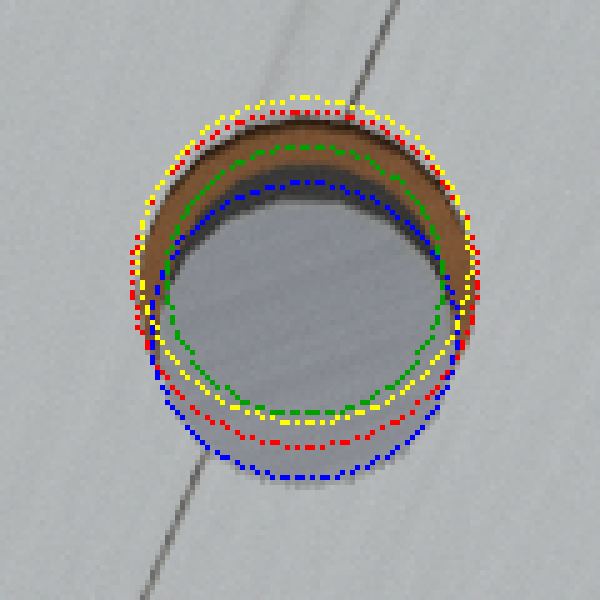

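```bash
python3 -m crank '[[-0.006,0,-0.2,0,0,0,1],[-0.006,0,-0.4,0,0,0,1],[-0.006,0,-0.55,0,0,0,1],[-0.006,0,-0.6,0,0,0,1],[-0.006,0,-0.6,0,0,0,1]]'
python3 -m crank '[[0,0,0,0,0,0,1]]'
python3 -m crank '[[0,0,0,0,0,0,1]]'
```

```text
t: 4.35
position: [470.0, 136.6, 49.8]
eef_rot: [-0.0, 0.981, 0.196, -0.002]
contact_force: [0.5, -0.3, 0.0]
finger_gap: 88.1
t: 4.45
position: [471.2, 137.0, 51.9]
eef_rot: [0.0, 0.981, 0.196, 0.001]
contact_force: [-0.7, 1.1, 0.6]
finger_gap: 88.0
t: 4.55
position: [471.4, 137.3, 52.5]
eef_rot: [0.0, 0.981, 0.196, 0.001]
contact_force: [-0.1, 0.5, -0.7]
finger_gap: 88.2
```

```bash
python3 -m crank '[[0,-0.004,-0.06,0,0,0,1],[0,-0.004,-0.12,0,0,0,1],[0,-0.004,-0.16,0,0,0,1],[0,-0.004,-0.185,0,0,0,1],[0,-0.004,-0.188,0,0,0,1]]'
python3 -m crank '[[0,0,0,0,0,0,1],[0,0,0,0,0,0,1]]'
python3 - <<'E'
from h import *
import cv2
im=capture("wrist");cv2.imwrite("pics/w3.png",im[:,:,::-1])
im=capture("side");cv2.imwrite("pics/s3.png",cv2.resize(im[220:400,280:480,::-1],None,fx=3,fy=3))
o=get_obs();print(o['position'])
E
```

```text
t: 5.05
position: [470.6, 136.5, 4.2]
eef_rot: [-0.0, 0.98, 0.197, -0.0]
contact_force: [-0.4, -0.6, 0.7]
finger_gap: 88.5
t: 5.25
position: [470.9, 136.5, 4.7]
eef_rot: [0.0, 0.98, 0.197, 0.0]
contact_force: [-0.3, -0.1, 1.0]
finger_gap: 88.4
[470.75941113 136.58515301   4.65836701]
```

View pics/w3.png

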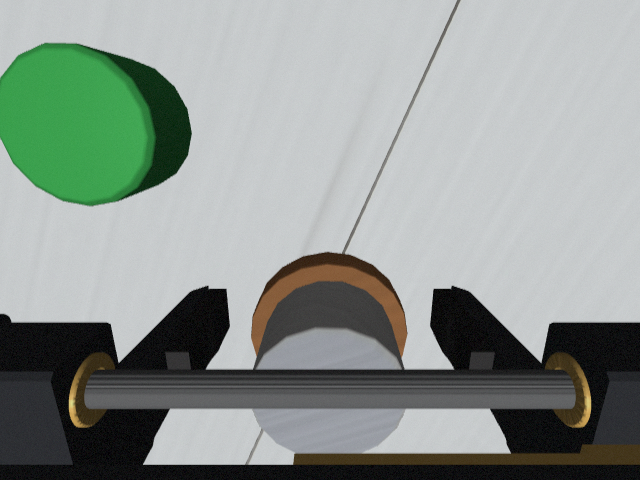

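View pics/s3.png

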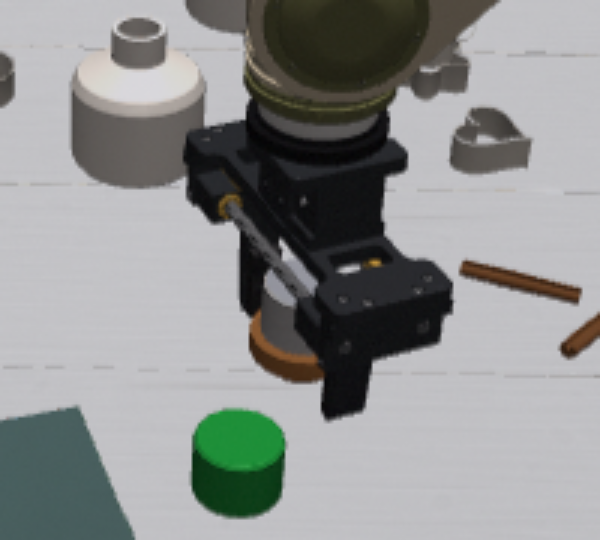

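```bash
python3 -m crank '[[0,0,0,0,0,0,0.4],[0,0,0,0,0,0,0.4],[0,0,0,0,0,0,0.3],[0,0,0,0,0,0,0.2],[0,0,0,0,0,0,0.2]]'
python3 -m crank '[[0,0,0,0,0,0,0],[0,0,0,0,0,0,-0.5],[0,0,0,0,0,0,-1],[0,0,0,0,0,0,-1],[0,0,0,0,0,0,-1]]'
python3 - <<'E'
from h import *
import cv2
ci=camera_info("wrist");im=capture("wrist")
o=get_obs();X=o['position'];print(X,o['finger_gap'],o['eef_rot'])
for r,z,c in [(30,26,(255,0,0)),(24,60,(0,0,255)),(24,26,(0,200,0)),(30,12,(255,255,0))]:
    for a in np.linspace(0,6.283,200):
        p=proj("wrist",np.array([X[0]+r*np.cos(a),X[1]+r*np.sin(a),z]),ci)
        cv2.circle(im,tuple(int(round(v)) for v in p),0,c,-1)
cv2.imwrite("pics/w4.png",cv2.resize(im[220:470,200:460,::-1],None,fx=2.4,fy=2.4,interpolation=cv2.INTER_NEAREST))
E
```

```text
t: 5.85
position: [470.6, 136.6, 4.3]
eef_rot: [-0.0, 0.98, 0.197, 0.0]
contact_force: [-0.2, -0.1, 0.4]
finger_gap: 58.9
t: 6.35
position: [470.5, 136.5, 4.3]
eef_rot: [-0.0, 0.98, 0.197, 0.0]
contact_force: [0.4, -0.6, 1.8]
finger_gap: 59.0
[470.57033273 136.54488522   4.27256191] 58.736663750837195 [9.57630369e-06 9.80476044e-01 1.96638566e-01 3.73344767e-05]
```

View pics/w4.png

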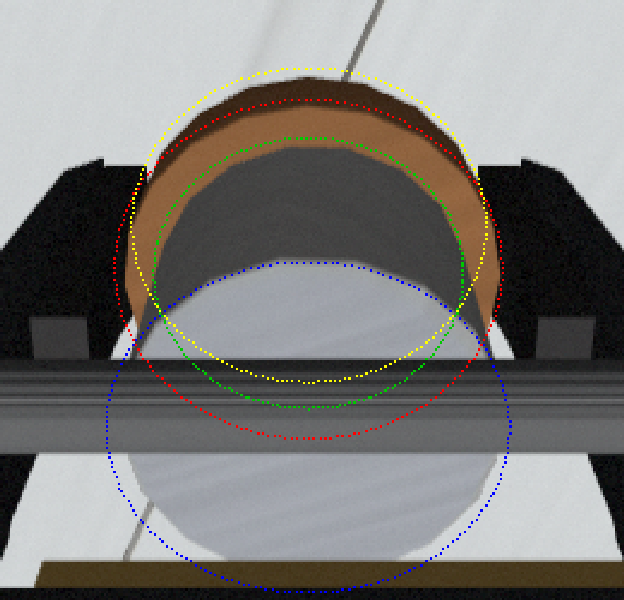

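```bash
python3 -m crank '[[0,0,0.02,0,0,0,-1],[0,0,0.06,0,0,0,-1],[0,0,0.12,0,0,0,-1],[0,0,0.18,0,0,0,-1],[0,0,0.24,0,0,0,-1]]'
python3 -m crank '[[0,0,0.08,0,0,0,-1],[0,0,0.16,0,0,0,-1],[0,0,0.24,0,0,0,-1],[0,0,0.3,0,0,0,-1],[0,0,0.34,0,0,0,-1]]'
python3 -m crank '[[0,0,0.01,0,0,0,-1],[0,0,0.01,0,0,0,-1]]'
python3 - <<'E'
from h import *
import cv2
im=capture("side");cv2.imwrite("pics/s5.png",cv2.resize(im[150:350,280:480,::-1],None,fx=3,fy=3))
o=get_obs();print(o['t'],o['position'],o['finger_gap'],o['contact_force'])
E
```

```text
t: 6.9
position: [470.5, 136.6, 65.5]
eef_rot: [0.0, 0.98, 0.197, 0.0]
contact_force: [0.2, -0.3, -0.5]
finger_gap: 58.8
t: 7.4
position: [470.6, 136.6, 151.0]
eef_rot: [0.0, 0.98, 0.197, 0.001]
contact_force: [-0.4, -0.5, -1.8]
finger_gap: 58.7
t: 7.6
position: [470.4, 136.6, 151.8]
eef_rot: [0.0, 0.98, 0.197, 0.0]
contact_force: [-0.7, 0.3, -1.2]
finger_gap: 58.9
7.65 [470.23250822 136.51299527 151.34696986] 59.09482347546817 [-0.15174882  0.75551413 -0.8565784 ]
```

View pics/s5.png

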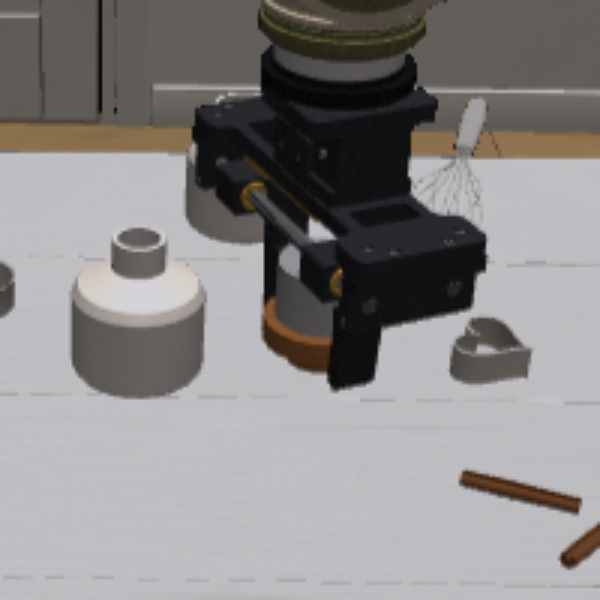

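```bash
python3 -m crank '[[0,-0.04,0,0,0,0,-1],[0.01,-0.12,0,0,0,0,-1],[0.02,-0.25,0,0,0,0,-1],[0.03,-0.4,0,0,0,0,-1],[0.044,-0.55,0,0,0,0,-1]]'
python3 -m crank '[[0,-0.15,0,0,0,0,-1],[0,-0.3,0,0,0,0,-1],[0,-0.45,0,0,0,0,-1],[0,-0.6,0,0,0,0,-1],[0,-0.75,0,0,0,0,-1]]'
python3 -m crank '[[0,-0.14,0,0,0,0,-1],[0,-0.26,0,0,0,0,-1],[0,-0.36,0,0,0,0,-1],[0,-0.43,0,0,0,0,-1],[0,-0.474,0,0,0,0,-1]]'
python3 -m crank '[[0,0,0,0,0,0,-1],[0,0,0,0,0,0,-1],[0,0,0,0,0,0,-1]]'
python3 - <<'E'
from h import *
import cv2
o=get_obs();X=o['position'];print(o['t'],o['position'],o['finger_gap'],o['contact_force'],o['eef_rot'])
for n in ["side","scene","wrist"]:
    ci=camera_info(n);im=capture(n)
    cv2.imwrite(f"pics/{n}6.png",im[:,:,::-1])
E
```

```text
t: 8.15
position: [481.1, -2.7, 151.2]
eef_rot: [-0.0, 0.98, 0.197, -0.001]
contact_force: [0.0, -0.3, -1.4]
finger_gap: 58.7
t: 8.65
position: [480.8, -190.5, 151.1]
eef_rot: [-0.0, 0.981, 0.196, -0.0]
contact_force: [0.8, 0.6, -0.6]
finger_gap: 58.6
t: 9.15
position: [481.0, -308.3, 151.1]
eef_rot: [-0.0, 0.981, 0.196, -0.0]
contact_force: [-0.5, -0.4, -1.5]
finger_gap: 58.8
t: 9.45
position: [481.6, -305.9, 151.8]
eef_rot: [-0.0, 0.98, 0.197, -0.0]
contact_force: [-0.1, -0.2, -0.7]
finger_gap: 58.6
9.45 [ 481.63643095 -305.92163555  151.80776088] 58.63926824700665 [-0.14760844 -0.18922145 -0.7184078 ] [-2.00272476e-04  9.80373708e-01  1.97148043e-01 -4.21149457e-05]
```

```bash
python3 - <<'E'
import cv2,numpy as np
a=cv2.imread("pics/side6.png")[100:250,300:430];b=cv2.imread("pics/scene6.png")[90:240,350:480]
c=np.hstack([a,b]);cv2.imwrite("pics/cmp6.png",cv2.resize(c,None,fx=3,fy=3,interpolation=cv2.INTER_CUBIC))
E
```

```text
(no output)
```

View pics/cmp6.png

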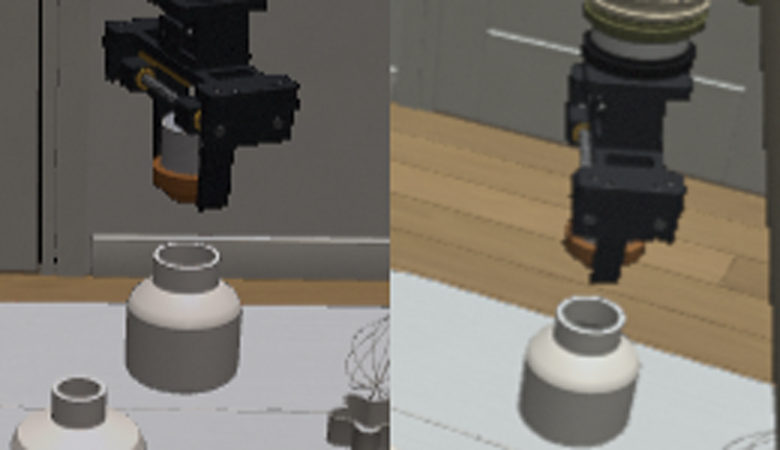

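View pics/wrist6.png

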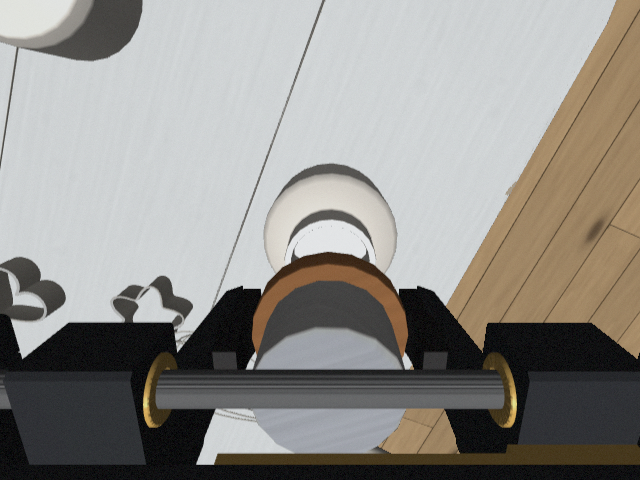

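```bash
python3 -m crank '[[0,0,0,0,0,0,-1],[0,0,0,0,0,0,-1]]'
python3 - <<'E'
from h import *
import cv2
o=get_obs();print(o['t'],o['position'],o['dq'])
ci=camera_info("wrist");im=capture("wrist");o=get_obs();X=o['position'];print(X)
J=np.array([481.3,-307.1]);L=X[:2]
for C,r,z,c in [(L,29.5,X[2]+22,(255,0,0)),(L,29.5,X[2]+8,(255,255,0)),(J,26,100,(255,0,255)),(J,22,100,(0,0,255)),(J,45,58,(0,200,0))]:
    for a in np.linspace(0,6.283,250):
        p=proj("wrist",np.array([C[0]+r*np.cos(a),C[1]+r*np.sin(a),z]),ci)
        cv2.circle(im,tuple(int(round(v)) for v in p),0,c,-1)
cv2.imwrite("pics/w7.png",cv2.resize(im[155:355,240:420,::-1],None,fx=3,fy=3,interpolation=cv2.INTER_NEAREST))
s=capture("scene");d=capture("side")
for n,im in (("scene",s),("side",d)):
  ci=camera_info(n)
  for C,r,z,c in [(L,29.5,X[2]+22,(255,0,0)),(L,29.5,X[2]+8,(255,255,0)),(J,26,100,(255,0,255)),(J,45,58,(0,200,0))]:
    for a in np.linspace(0,6.283,250):
        p=proj(n,np.array([C[0]+r*np.cos(a),C[1]+r*np.sin(a),z]),ci)
        im[int(round(p[1])),int(round(p[0]))]=c
c=np.hstack([d[130:240,310:410],s[150:260,365:465]]);cv2.imwrite("pics/cmp7.png",cv2.resize(c[:,:,::-1],None,fx=4,fy=4,interpolation=cv2.INTER_NEAREST))
E
```

```text
t: 9.8
position: [481.6, -306.7, 151.8]
eef_rot: [0.0, 0.98, 0.197, 0.0]
contact_force: [-0.3, 0.0, -1.4]
finger_gap: 58.6
9.8 [ 481.59542609 -306.74733955  151.79961265] [-0.0023606   0.00293674  0.00029609 -0.00020385 -0.00129024 -0.00043384]
[ 481.58862035 -306.81151085  151.80439607]
```

View pics/w7.png

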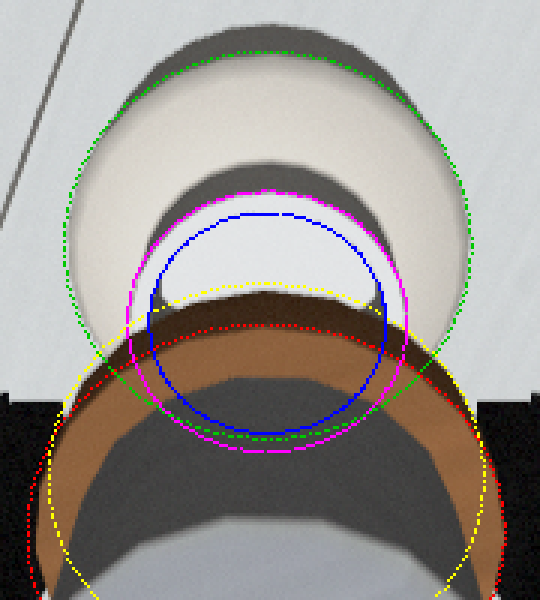

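View pics/cmp7.png

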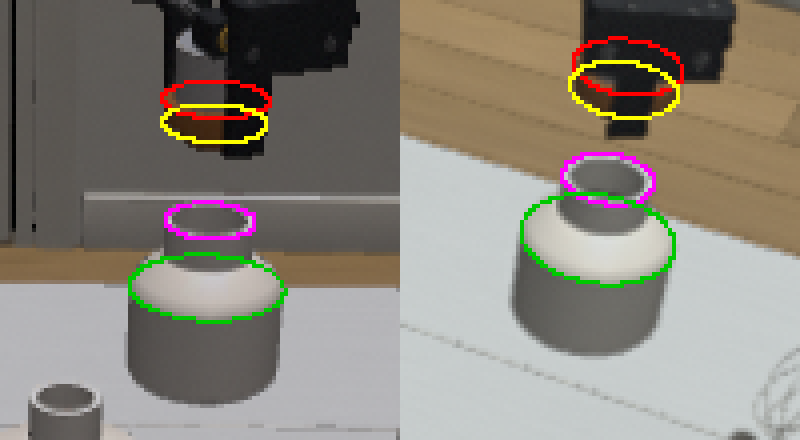

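```bash
python3 -m crank '[[0,0,-0.05,0,0,0,-1],[0,0,-0.1,0,0,0,-1],[0,0,-0.14,0,0,0,-1],[0,0,-0.17,0,0,0,-1],[0,0,-0.18,0,0,0,-1]]'
python3 -m crank '[[0,0,-0.004,0,0,0,-1],[0,0,-0.008,0,0,0,-1],[0,0,-0.014,0,0,0,-1],[0,0,-0.02,0,0,0,-1],[0,0,-0.025,0,0,0,-1]]'
python3 - <<'E'
from h import *
import cv2
im=capture("side")[140:240,310:410];s=capture("scene")[150:250,365:465]
cv2.imwrite("pics/cmp8.png",cv2.resize(np.hstack([im,s])[:,:,::-1],None,fx=4,fy=4,interpolation=cv2.INTER_CUBIC))
w=capture("wrist");cv2.imwrite("pics/w8.png",w[:,:,::-1])
E
```

```text
t: 10.45
position: [481.4, -306.8, 106.0]
eef_rot: [-0.0, 0.98, 0.197, -0.0]
contact_force: [-0.3, -0.1, -1.1]
finger_gap: 58.9
t: 10.95
position: [481.6, -307.0, 100.5]
eef_rot: [0.0, 0.98, 0.197, 0.0]
contact_force: [0.9, 0.2, -0.8]
finger_gap: 59.0
```

View pics/cmp8.png

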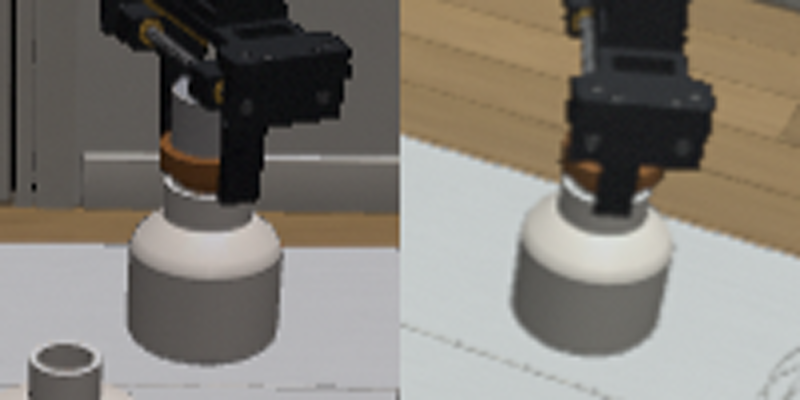

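View pics/w8.png

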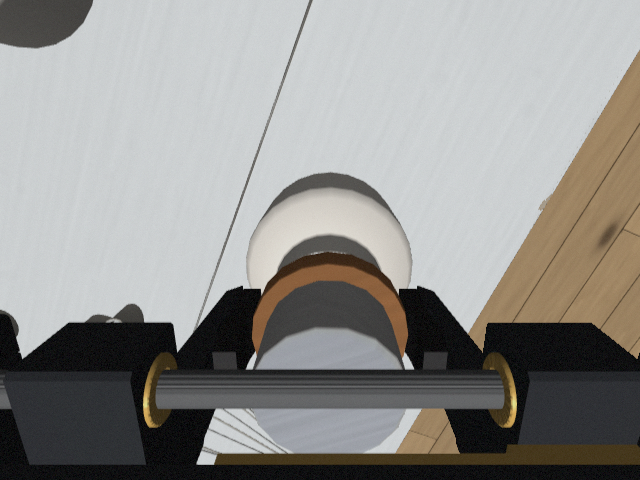

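```bash
python3 -m crank '[[0,0,-0.006,0,0,0,-1],[0,0,-0.012,0,0,0,-1],[0,0,-0.016,0,0,0,-1],[0,0,-0.02,0,0,0,-1],[0,0,-0.023,0,0,0,-1]]'
python3 -m crank '[[0,0,-0.003,0,0,0,-1],[0,0,-0.003,0,0,0,-1]]'
```

```text
t: 11.6
position: [481.5, -307.0, 94.6]
eef_rot: [-0.0, 0.98, 0.197, -0.0]
contact_force: [0.7, -0.2, -0.5]
finger_gap: 58.8
t: 11.8
position: [481.5, -306.9, 93.9]
eef_rot: [-0.0, 0.98, 0.197, -0.0]
contact_force: [0.2, -0.8, -1.3]
finger_gap: 58.9
```

```bash
python3 -m crank '[[0,0,-0.003,0,0,0,-1],[0,0,-0.004,0,0,0,-1]]'
python3 -m crank '[[0,0,-0.002,0,0,0,-1],[0,0,-0.003,0,0,0,-1]]'
```

```text
t: 12.0
position: [481.5, -306.9, 92.9]
eef_rot: [-0.0, 0.98, 0.197, -0.0]
contact_force: [-0.2, -0.3, -1.1]
finger_gap: 58.8
t: 12.2
position: [481.5, -307.0, 92.2]
eef_rot: [-0.0, 0.98, 0.197, -0.0]
contact_force: [-0.5, 0.8, 0.4]
finger_gap: 58.6
```

Force is beginning to change; small further steps.

```bash
python3 -m crank '[[0,0,-0.001,0,0,0,-1],[0,0,-0.002,0,0,0,-1],[0,0,-0.002,0,0,0,-1]]'
```

```text
t: 12.5
position: [481.6, -307.0, 92.2]
eef_rot: [0.0, 0.98, 0.197, 0.0]
contact_force: [-1.5, 1.5, 5.2]
finger_gap: 58.6
```

```bash
python3 -m crank '[[0,0,-0.001,0,0,0,-1],[0,0,-0.002,0,0,0,-1],[0,0,-0.002,0,0,0,-1]]'
```

```text
t: 12.8
position: [481.6, -307.0, 92.1]
eef_rot: [0.0, 0.98, 0.197, 0.0]
contact_force: [-3.1, 2.5, 9.3]
finger_gap: 58.7
```

```bash
python3 -m crank '[[0,0,0.002,0,0,0,-1],[0,0,0.004,0,0,0,-1],[0,0,0.004,0,0,0,-1]]'
python3 -m crank '[[0,0,0,0,0,0,-0.2],[0,0,0,0,0,0,0.3],[0,0,0,0,0,0,0.6],[0,0,0,0,0,0,1],[0,0,0,0,0,0,1]]'
python3 -m crank '[[0,0,0,0,0,0,1],[0,0,0,0,0,0,1],[0,0,0,0,0,0,1]]'
python3 - <<'E'
from h import *
import cv2
im=capture("side")[140:240,310:410];s=capture("scene")[150:250,365:465]
cv2.imwrite("pics/cmp9.png",cv2.resize(np.hstack([im,s])[:,:,::-1],None,fx=4,fy=4,interpolation=cv2.INTER_CUBIC))
w=capture("wrist");cv2.imwrite("pics/w9.png",w[:,:,::-1])
E
```

```text
t: 13.1
position: [481.6, -307.0, 92.2]
eef_rot: [-0.0, 0.98, 0.197, 0.0]
contact_force: [-1.6, 0.2, 3.3]
finger_gap: 58.6
t: 13.6
position: [481.5, -307.0, 92.1]
eef_rot: [-0.0, 0.98, 0.197, -0.0]
contact_force: [0.3, 0.6, -0.2]
finger_gap: 80.7
t: 13.9
position: [481.5, -307.0, 92.2]
eef_rot: [-0.0, 0.98, 0.197, -0.0]
contact_force: [0.5, 0.3, -0.9]
finger_gap: 88.0
```

View pics/cmp9.png

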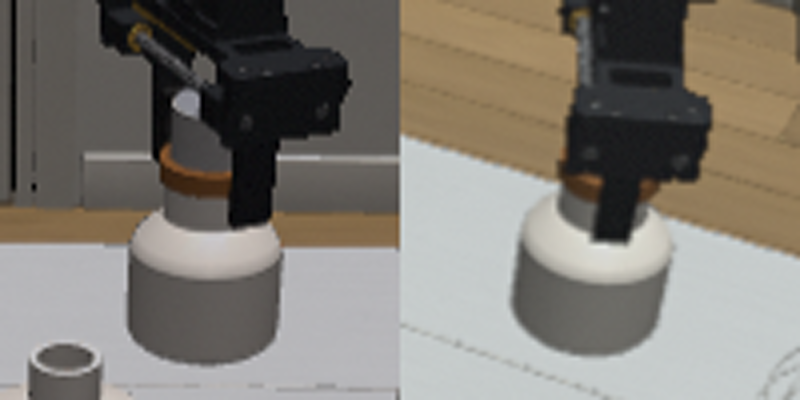

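View pics/w9.png

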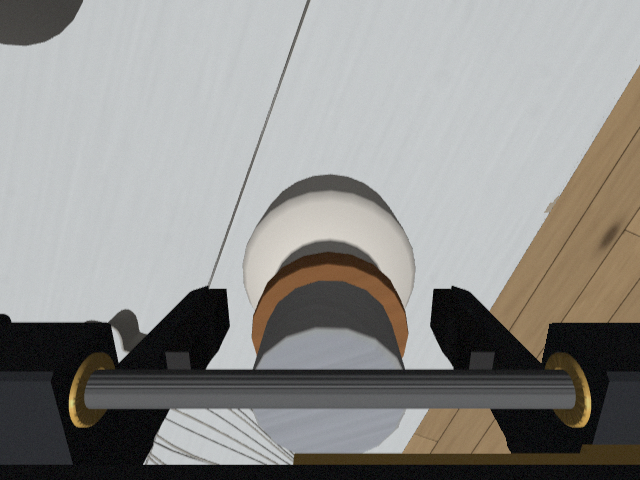

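```bash
python3 -m crank '[[0,0,0.03,0,0,0,1],[0,0,0.06,0,0,0,1],[0,0,0.09,0,0,0,1],[0,0,0.105,0,0,0,1],[0,0,0.105,0,0,0,1]]'
python3 -m crank '[[0,0,0,0,0,0,0.6],[0,0,0,0,0,0,0.4],[0,0,0,0,0,0,0.25],[0,0,0,0,0,0,0.2],[0,0,0,0,0,0,0.15]]'
```

```text
t: 14.55
position: [481.8, -307.1, 119.3]
eef_rot: [0.001, 0.98, 0.197, 0.0]
contact_force: [0.6, -0.1, 0.3]
finger_gap: 87.7
t: 15.05
position: [481.5, -306.9, 118.4]
eef_rot: [-0.0, 0.98, 0.197, -0.0]
contact_force: [1.2, -0.0, 0.2]
finger_gap: 51.3
```

```bash
python3 -m crank '[[0,0,0,0,0,0,0.12],[0,0,0,0,0,0,0.08],[0,0,0,0,0,0,0.04],[0,0,0,0,0,0,-0.2],[0,0,0,0,0,0,-1]]'
python3 -m crank '[[0,0,0,0,0,0,-1],[0,0,0,0,0,0,-1],[0,0,0,0,0,0,-1]]'
python3 - <<'E'
from h import *
import cv2
w=capture("wrist");cv2.imwrite("pics/w10.png",w[:,:,::-1])
E
```

```text
t: 15.55
position: [481.5, -307.0, 118.5]
eef_rot: [-0.0, 0.98, 0.197, -0.0]
contact_force: [0.4, -0.8, -1.0]
finger_gap: 46.6
t: 15.85
position: [481.5, -307.0, 118.5]
eef_rot: [-0.0, 0.98, 0.197, -0.0]
contact_force: [0.1, 0.0, -0.6]
finger_gap: 46.5
```

View pics/w10.png

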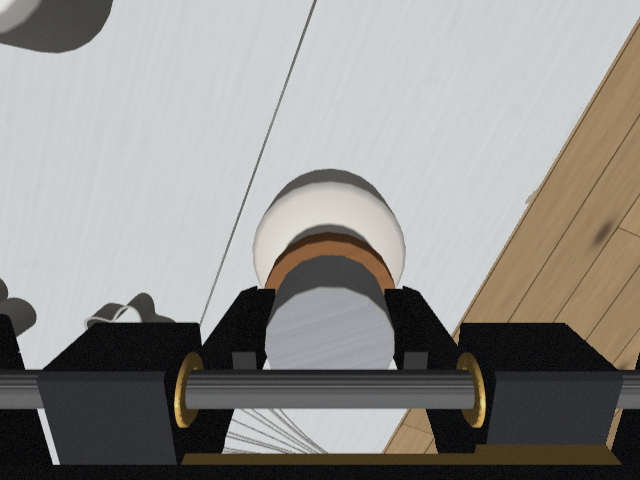

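```bash
python3 -m crank '[[0,0,0.008,0,0,0,-1],[0,0,0.02,0,0,0,-1],[0,0,0.04,0,0,0,-1],[0,0,0.06,0,0,0,-1],[0,0,0.09,0,0,0,-1]]'
python3 -m crank '[[0,0,0.06,0,0,0,-1],[0,0,0.14,0,0,0,-1],[0,0,0.22,0,0,0,-1],[0,0,0.29,0,0,0,-1],[0,0,0.33,0,0,0,-1]]'
python3 -m crank '[[0,0,0,0,0,0,-1],[0,0,0,0,0,0,-1],[0,0,0,0,0,0,-1]]'
python3 - <<'E'
from h import *
import cv2
im=capture("side");s=capture("scene")
cv2.imwrite("pics/cmp11.png",cv2.resize(np.hstack([im[90:240,310:410],s[100:250,365:465]])[:,:,::-1],None,fx=4,fy=4,interpolation=cv2.INTER_CUBIC))
cv2.imwrite("pics/side11.png",im[:,:,::-1])
w=capture("wrist");cv2.imwrite("pics/w11.png",w[:,:,::-1])
E
```

```text
t: 16.4
position: [481.5, -306.9, 141.5]
eef_rot: [-0.0, 0.98, 0.197, -0.0]
contact_force: [0.2, -0.6, 0.7]
finger_gap: 46.6
t: 16.9
position: [481.8, -307.2, 225.5]
eef_rot: [0.001, 0.98, 0.197, 0.001]
contact_force: [-0.1, 0.9, -1.7]
finger_gap: 46.4
t: 17.2
position: [481.3, -306.7, 222.5]
eef_rot: [-0.001, 0.98, 0.197, -0.001]
contact_force: [-0.2, 0.4, -0.0]
finger_gap: 46.2
```

View pics/cmp11.png

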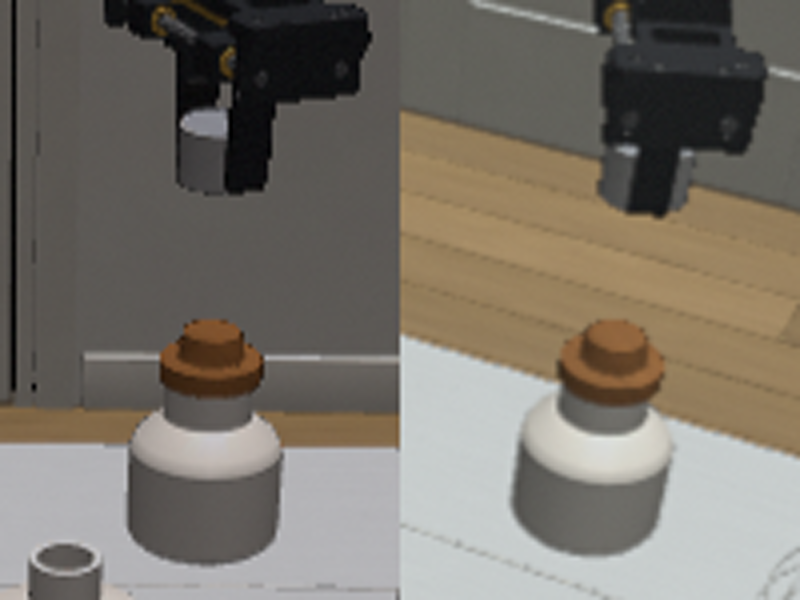

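View pics/side11.png

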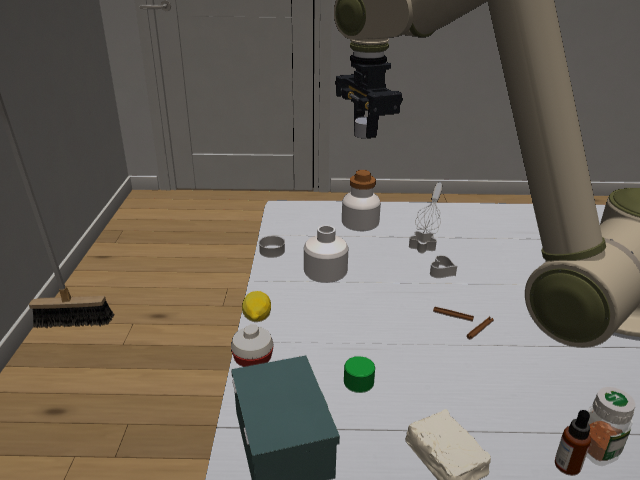

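View pics/w11.png

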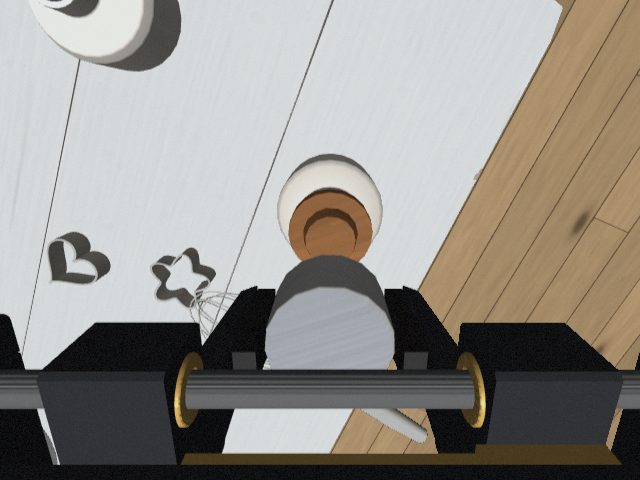

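```bash
python3 -m crank '[[0,0,0,0,0,0,-1],[0,0,0,0,0,0,-1],[0,0,0,0,0,0,-1]]'
python3 -c "
from rig import *
print(job_done())"
```

```text
t: 17.65
position: [481.5, -307.0, 223.4]
eef_rot: [-0.0, 0.98, 0.197, -0.0]
contact_force: [0.1, 0.0, -0.8]
finger_gap: 46.4
the job is handed in; nothing more can be done
None
```

The tea jar is closed: the wooden lid sits in its mouth, and the gripper is still holding the steel cap, open side down, above it. I handed the job in at about 17.7 s of the 42 s allowed.

- **Seating the lid:** I gripped it by the band and lowered it slowly with the cap on. It met the rim at the expected height: tool tip at 92.1 mm, against 92.3 mm predicted. The upward force peaked at about 9 N, and I eased that off before letting go.
- **Lifting the cap:** I took it by its sides and raised it straight up by about 105 mm. Its open end is now about 105 mm above the wooden band, or about 89 mm above the top of the boss.
- **Last checks:** in the side and scene pictures the lid sits level on the rim of the wide-necked jar, the cap is upright, and the gripper opening is steady at about 46 mm. In the side picture the narrow jar, lemon, round cutter, timer and green look-alike stand where they did at the start.
- **Disagreements:** the wrist camera and the arm's position readings differed by up to about 1 mm. The gripper read about 1.5 mm less than the nominal cap and band diameters. Neither affected the fit, and none of the checks failed.

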